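# Open the torch-parts case in the welding bay

### The arm

A 7-joint arm with a two-finger parallel gripper is mounted at the origin on the work surface. World frame = base frame: x ahead of the robot, y to its left, z up, the work surface at z = 0. Lengths are in m, angles in rad, forces in N, time in s.
With the tool pointing down it reaches from about 0.35 to 0.9 m from the base axis. Payload 8.1 kg.
Tool frame: the origin (TCP) lies where the fingers leave the gripper's body, on its centre line; the fingertips stand 66 mm ahead of it and the grasp point (between the pads) lies 47 mm ahead of it; z points along the fingers, y is the line along which they close (so a half turn about z gives the same grasp; the last joint's range is limited). The gripper opens to 92 mm and grips with 3 to 60 N. Pads are 19 mm wide; open, the fingers measure 130 mm over their backs; the gripper's body (75 mm by 190 mm) begins 47 mm behind the grasp point.
Start: joints at [-1.282, 0.434, 0.025, 1.573, -0.012, 1.134, -0.075], TCP at [0.239, 0.578, 0.292] pointing down, gripper open.
Joint ranges: [-2.62, 2.62], [-0.44, 2.09], [-1.27, 1.32], [0.08, 2.57], [-1.32, 4.46], [0.12, 2], [-2.74, 2.74]. Speed limits (rad/s): [2.22, 2.22, 3.01, 3.01, 3.14, 3.14, 3.14].

### API

Orientations are given as a rotation vector (axis times angle).
In Python, from cell import arm gives the robot as it stands.
- The arm moves only by the tool send_rows, never from a script. Its argument "motion" is text: rows parted by semicolons, each of 7 numbers parted by spaces: the closure, from 0 (fully open) to 1 (shut), then the shift along the world's x, y, z in m, then the turn, a rotation vector about the world's x, y, z in degrees. A call has 1 to 5 rows; each row shifts and turns the commanded pose from where the row before left it; what a row does not reach is not made up. A row lasts 1/8 s, in which the tool goes at most 62.5 mm and 10.7 degrees, less where a joint would pass 70% of its speed; a pose out of reach is approached as far as the arm can. A call is refused whole if a number of a shift passes 0.0625 or a number of a turn 10.7, either way. A call with a gripper value outside its range is refused whole. The fingers move at their own pace and stop on an object; "force" is the grip in N (left out, the last holds). Time passes only in rows, so rows that do not move let the fingers close. It gives the time, the measured TCP pose, the force, the opening and the grip force at its end, in the units of the state.
- arm.observe(): the state, without advancing time (a new reading comes with each control period).
- arm.get_image(name): name is "side" or "top" or "wrist"; returns (picture, depth): 400x640x3 uint8, blue, green, red; 400x640 float32, m along the optical axis (not along the pixel's ray), 0 where there is no reading.
- arm.camera_model(name): a dict with "fx", "fy", "cx", "cy" (pixels), "view" (4x4, takes a point from world to camera coordinates). Camera axes: x right, y down, z forward; pixel columns grow to the right and rows downward; lengths in m; the calibration is good to about 2 mm. A picture is of the moment at which its call begins: read the wrist's pose just before it. camera_model takes no time and is no camera call; for the wrist camera it gives the pose at the moment of the call.
- arm.sign_off(): hands the job in; it is judged then, once.
The state is a dict: "clock": time; "joints": joint angles; "dq": joint speeds; "joint_efforts": joint torques, N m; "position": TCP position; "ee_rot": TCP orientation; "force": force on the tool from outside, world axes, zero at the start; "ft_torque": the same for the moment, N m; "width": opening from 0.0 (shut) to 1.0 (fully open); "gripper_force": force on a finger pad.
Only numpy, scipy, OpenCV 4.12 (cv2) and the standard library are available. Lean on these libraries where they do the work, as an engineer would, in place of code of your own. Each camera call takes 0.05 s, during which the arm holds its last target. There are 200 camera calls.

### The job

Clear the yellow electrode canister off the lid of the red torch-parts case by sliding it upright, fully home, into its blue holder tube and letting go of it. Then tug the lid by its handle to find out whether the catch is holding it, before touching the yellow release; if it is caught, push the release fully over and try again, and open the lid to at least 45 degrees. Finish while still holding the lid open by its handle, and leave the tin, the hammer and the brush where they are.

Things in the scene. Friction and masses are not known exactly. Their poses are not given: they have to be found in the camera images.
- canister: yellow plastic round electrode canister with a black band near the top, 32 mm diameter, 130 mm high, about 150 g, standing loose on the lid of the case. Origin: centre of its underside, z along its length upward.
- holder: fixed blue upright tube, open at the top, on an 80 x 80 mm steel foot plate, 80 mm high; it stands on the left or the right of the case. Bore 35 mm diameter, widening to 43 mm over the top 10 mm; its floor is 5 mm above the bench. Origin: centre of its underside on the bench, z up. Fully home, the canister stands on that floor and sticks out about 55 mm.
- case: red steel case fixed in place, 250 (x) by 260 (y) mm, 100 mm high to the shut lid's flat top. Origin: centre of its underside; x points from its front (robot side) to the hinge, y left, z up. On top: a fixed front deck (x -130 to -82 mm), level with the lid (x -80 to 120 mm). The canister stands on the lid's rear half. A catch inside, out of sight, may or may not hold the lid.
- lid_handle (a point): middle of the grip of the lid's steel handle: a round bar 12 mm thick and 68 mm long that runs along the case's x, carried by a post at each end, its axis 45 mm above the lid's top. Shut, it lies at x -45, y 0, z 145 mm in the case's frame. Pinch it from above across the case's y. Axes turn with the lid.
- lid_hinge (a point): middle of the lid's hinge line, at x 120, y 0, z 92 mm in the case's frame; the hinge line runs along the case's y.
- lid (a joint): opening of the lid in rad: 0 shut, grows as the handle rises, stop at 1.35. Free, it lifts with about 3 N at the handle and falls shut when let go at any angle. Caught, it rises about 0.04 rad (6 mm at the handle) and then stops dead.
- release_knob (a point): middle of the top of the yellow release knob on the front deck, 16 x 16 mm, its top 25 mm above the deck. At the start it lies at x -106, y -70, z 125 mm in the case's frame.
- release (a joint): travel of the release knob in m: 0 at the start, slides along the case's +y (to the left) to a stop at 0.020, with about 3 N of friction, and stays where it is left. Fully over, it has drawn the catch back, which then stays back, so the lid is free. It looks the same and starts at 0 whether the lid is caught or not.
- tin: green tin, 68 mm diameter, 90 mm high, standing loose on the bench on the side of the case where the holder is not. Origin: centre of its underside. To be left alone.
- hammer: hammer, 270 mm long, lying loose on the bench beyond the holder or the tin. Origin: under its middle, handle towards its -x. To be left alone.
- wire_brush: brush, 240 mm long, lying loose on the bench on the other side from the hammer. Origin: under its middle, handle towards its -x. To be left alone.

How it is judged:
On the way, in this order (a step that is already met when the one before it is completed fails the run):
1. the canister stands fully home in the holder tube, let go, with the lid still shut (horizontal distance between canister and holder below 0.005 m and z of canister in the frame of holder below 0.01 m and angle between canister's own z axis and vertical below 0.1 rad and contact force between the fingers and canister below 0.2 N and value of joint lid below 0.012 rad), for 0.2 s.
2. the lid is tugged up by its handle, with the release not yet moved (value of joint lid above 0.015 rad and value of joint release below 0.004 m and contact force between the fingers and lid above 0.5 N), for 0.1 s.
At the end, for the whole second after the job is handed in: The lid is held still at 0.70 rad (40 degrees) or more with the fingers in contact with it (over 0.5 N; it falls shut otherwise), and the canister stands let go in the holder tube: axis within 5 mm of the tube's, underside no more than 10 mm above the bench, tilted less than 0.1 rad (value of joint lid above 0.7 rad and velocity of joint lid between -0.1 and 0.1 rad/s and contact force between the fingers and lid above 0.5 N and horizontal distance between canister and holder below 0.005 m and z of canister in the frame of holder below 0.01 m and angle between canister's own z axis and vertical below 0.1 rad and contact force between the fingers and canister below 0.2 N); the arm keeps its last pose, push and grip.
It fails at once if the tin is shifted by more than 3 cm (distance of tin from where it was at the start of the episode above 0.03 m).
It fails at once if the hammer is shifted by more than 3 cm (distance of hammer from where it was at the start of the episode above 0.03 m).
It fails at once if the brush is shifted by more than 3 cm (distance of wire_brush from where it was at the start of the episode above 0.03 m).
It also fails if it takes over 70 s, if anything falls off the work surface, if the arm or the gripper's body presses on something with over 40 N, if the wrist force passes 120 N, or if a joint passes its speed limit or range.

## Working session

There is one attempt and no reset: what is moved stays moved. The work goes in short steps, Python scripts to look and compute and a tool call to move; the robot and the scene stay as the last step left them, time stands still between calls to the robot, and variables do not carry over. Pictures are saved under pics/ and viewed, at most 10 in all, crops included, and the job is handed in when it is done.

Besides the shell and the picture viewer there is one more tool, called as name(argument=value, ...), one argument or row to a line, values as JSON. send_rows: Moves the arm, as the interface text tells. Its arguments: {"type":"object","properties":{"motion":{"type":"string"},"force":{"type":"number"}},"required":["motion"]}

```bash
ls; mkdir -p pics; python3 - <<'E'
from cell import arm
import cv2,numpy as np
s=arm.observe(); print({k:np.round(v,3) for k,v in s.items()})
a=[]
for n in("top","side"):
    p,d=arm.get_image(n); np.savez(f"pics/{n}0.npz",p=p,d=d,K=[arm.camera_model(n)[k] for k in("fx","fy","cx","cy")],V=arm.camera_model(n)["view"])
    cv2.imwrite(f"pics/{n}0.png",p)
E
```

```text
pics
{'clock': np.float64(0.0), 'joints': array([-1.282,  0.435,  0.025,  1.574, -0.012,  1.134, -0.075]), 'dq': array([-0.   , -0.001,  0.   , -0.001,  0.001,  0.002, -0.001]), 'joint_efforts': array([ 0.0000e+00, -6.6787e+01,  9.8500e-01, -3.1445e+01, -6.1000e-02,
        4.3000e-02,  0.0000e+00]), 'position': array([0.239, 0.577, 0.291]), 'ee_rot': array([-6.120e-01, -3.081e+00,  2.000e-03]), 'force': array([ 0.416,  0.003, -0.003]), 'ft_torque': array([-0.014,  0.007,  0.004]), 'gripper_force': np.float64(0.0), 'width': np.float64(0.999)}
```

View pics/top0.png

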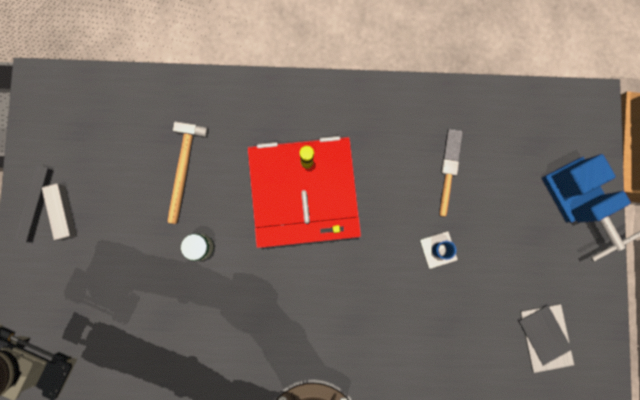

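View pics/side0.png

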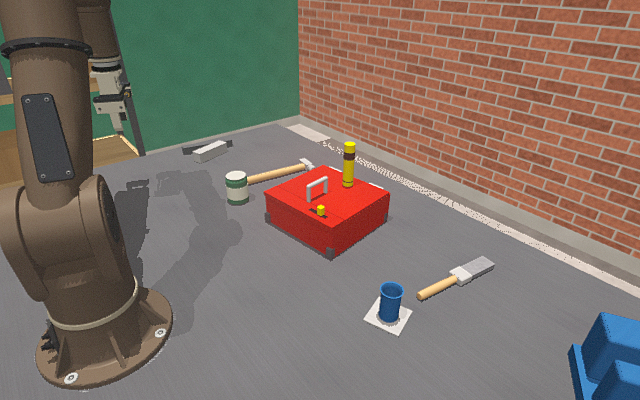

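The top view shows the case at (305,192) and the canister top at (307,153). The handle is at (306,206), the knob at (336,229), the holder on the right at (440,250), and the tin on the left at (194,246). The side view agrees: canister (349,165), holder (390,300), knob (320,211).

```bash
cat > h.py <<'E'
import numpy as np,cv2
def cloud(n,p,d,K,V):
    fx,fy,cx,cy=K; v,u=np.mgrid[:d.shape[0],:d.shape[1]]
    P=np.stack([(u-cx)/fx*d,(v-cy)/fy*d,d,np.ones_like(d)],-1)@np.linalg.inv(V).T
    P=P[...,:3]; P[d<=0]=np.nan; return P
def load(n):
    z=np.load(f"pics/{n}.npz"); return z['p'],cloud(n,*[z[k] for k in('p','d','K','V')])
def hsv(p): return cv2.cvtColor(p,cv2.COLOR_BGR2HSV)
def grab(n,name):
    from cell import arm
    m=arm.camera_model(n); p,d=arm.get_image(n)
    np.savez(f"pics/{name}.npz",p=p,d=d,K=[m[k] for k in("fx","fy","cx","cy")],V=m["view"]); cv2.imwrite(f"pics/{name}.png",p)
    return load(name)
def masks(p):
    h=hsv(p); H,S,L=h[...,0],h[...,1],h[...,2]; s=(S>120)&(L>60)
    return dict(yellow=s&(H>22)&(H<36)&(S>180),red=s&((H<6)|(H>174)),blue=s&(H>100)&(H<118))
E
python3 - <<'E'
from h import *
np.set_printoptions(precision=4,suppress=True)
for n in("top0","side0"):
    p,P=load(n); m=masks(p); z=np.load(f"pics/{n}.npz"); print(n,z['K'],np.linalg.inv(z['V'])[:3,3])
    for c,k in m.items():
        k=k&np.isfinite(P[...,2])
        nn,lab,st,ce=cv2.connectedComponentsWithStats(k.astype(np.uint8))
        for i in range(1,nn):
            if st[i,4]>12:
                Q=P[lab==i]; print(c,ce[i],st[i,4],np.median(Q,0),Q.min(0),Q.max(0))
p,P=load("top0")
k=masks(p)['red']&(abs(P[...,2]-.1)<.012)
k=k.astype(np.uint8); 
r=cv2.minAreaRect((P[k>0][:,:2]*1000).astype(np.float32)); print(r)
q=P[204:209,302:310]; 
for r in range(188,226,3): print(r,P[r,298:314,2])
E
```

```text
top0 [485.7617 485.7617 321.5853 198.2651] [0.4754 0.0255 1.314 ]
yellow [306.4182 155.6485] 165 [0.6803 0.0338 0.2276] [0.6718 0.0203 0.1011] [0.7296 0.0479 0.2358]
yellow [336.1081 228.5405] 37 [ 0.5229 -0.0438  0.1238] [ 0.5157 -0.0526  0.0987] [ 0.5282 -0.0362  0.1285]
red [302.7463 193.0866] 9879 [0.6101 0.0461 0.0997] [ 0.4719 -0.1166 -0.0085] [0.7804 0.1984 0.1465]
blue [582.0186 182.6138] 2048 [ 0.6608 -0.6788  0.1247] [ 0.562  -0.7806  0.0002] [ 0.7369 -0.6136  0.1365]
blue [609.1415 205.1367] 629 [ 0.5978 -0.724   0.129 ] [ 0.5597 -1.3349 -0.7009] [ 0.7075 -0.6767  0.1381]
blue [446.4758 249.2984] 124 [ 0.4792 -0.3365  0.075 ] [ 0.4582 -0.3518  0.0386] [ 0.4968 -0.3042  0.0832]
side0 [381.64   381.64   320.6767 201.3412] [-0.0091 -0.6792  0.6379]
yellow [349.4299 147.0654] 107 [0.6796 0.0235 0.2233] [0.6704 0.0146 0.2067] [0.7008 0.0439 0.2312]
yellow [347.9262 172.3648] 244 [0.676  0.0209 0.1454] [0.6688 0.0142 0.1017] [0.6951 0.037  0.1853]
yellow [320.1286 209.8286] 70 [ 0.5152 -0.0501  0.1178] [ 0.5092 -0.0548  0.0991] [ 0.553  -0.0053  0.1277]
red [326.9415 209.2088] 6
[... 1238 characters left out ...]
0.1013 0.0999 0.1015 0.1005 0.1454 0.1487 0.1527 0.1484 0.146
 0.0979 0.0993 0.1014 0.1046 0.0993 0.1017]
212 [0.0978 0.0992 0.0998 0.1017 0.1013 0.1441 0.1486 0.1486 0.1516 0.1491
 0.0952 0.1006 0.0997 0.101  0.096  0.099 ]
215 [0.0981 0.1002 0.099  0.1022 0.1002 0.0998 0.1485 0.1496 0.1541 0.1521
 0.1486 0.1005 0.0981 0.0992 0.0991 0.1022]
218 [0.0993 0.1001 0.0982 0.1018 0.0992 0.1056 0.1484 0.1499 0.1511 0.1484
 0.1473 0.1021 0.1037 0.1014 0.1006 0.1024]
221 [0.1009 0.0969 0.0958 0.1004 0.1033 0.1056 0.1427 0.1508 0.149  0.1494
 0.1497 0.0982 0.0991 0.0975 0.0982 0.0996]
224 [0.0988 0.0974 0.1002 0.0958 0.1025 0.1029 0.1003 0.0952 0.1013 0.0941
 0.0969 0.1024 0.1045 0.1042 0.0938 0.1   ]
```

```bash
python3 - <<'E'
from h import *
from scipy.optimize import least_squares
np.set_printoptions(precision=4,suppress=True)
def circ(Q,R=None):
    f=(lambda v:np.hypot(Q[:,0]-v[0],Q[:,1]-v[1])-(v[2] if R is None else R))
    c=Q.mean(0); return least_squares(f,[c[0],c[1],.02],loss='soft_l1',f_scale=.002).x
p,P=load("top0"); Z=P[...,2]
Q=P[140:175,290:325].reshape(-1,3); Q=Q[(Q[:,2]>.218)]; print("can top",Q.mean(0),len(Q),np.ptp(Q,axis=0))
Q=P[225:275,415:465].reshape(-1,3); Q=Q[Q[:,2]>.07]; print("rim",circ(Q),len(Q),Q.mean(0),np.ptp(Q,axis=0))
Q=P[180:230,295:318].reshape(-1,3); Q=Q[(Q[:,2]>.14)&(Q[:,2]<.16)]; v=cv2.fitLine(Q[:,:2].astype(np.float32),cv2.DIST_L2,0,.01,.01).ravel(); print("handle",Q.mean(0),np.degrees(np.arctan(v[1]/v[0])),np.ptp(Q,axis=0))
p,P=load("side0")
Q=P[275:330,370:410].reshape(-1,3)[masks(p)['blue'][275:330,370:410].ravel()]; Q=Q[(Q[:,2]>.01)&(Q[:,2]<.078)]
print("tube side",Q.mean(0),circ(Q),len(Q))
m=masks(p)['yellow'];Q=P[135:195,335:365][m[135:195,335:365]];print("can side",circ(Q,.016),Q.mean(0))
E
```

```text
can top [0.6866 0.0333 0.2288] 161 [0.0311 0.0298 0.0177]
rim [ 0.4764 -0.3275  0.0215] 143 [ 0.4762 -0.3308  0.0775] [0.046  0.0476 0.0143]
handle [0.5715 0.0337 0.1495] 7.001361 [0.0749 0.0165 0.0125]
tube side [ 0.4701 -0.3342  0.0502] [ 0.474  -0.3306  0.0198] 646Traceback (most recent call last):
  File "<stdin>", line 14, in <module>
  File "<stdin>", line 6, in circ
    return func(*args, **kwargs)
    raise ValueError("Initial guess is outside of provided bounds")
ValueError: Initial guess is outside of provided bounds
```

send_rows(
  motion="0 0.032 -0.039 0.014 0 0 2.1;0 0.032 -0.039 0.014 0 0 2.1;0 0.032 -0.039 0.014 0 0 2.1;0 0.032 -0.039 0.014 0 0 2.1;0 0.032 -0.039 0.014 0 0 2.1",
  force=20,
)

```text
clock: 0.72
position: [0.3994, 0.3811, 0.3624]
ee_rot: [-0.325, -3.124, 0.001]
force: [0.5, 1.3, 0.7]
width: 1.005
gripper_force: 0.0
```

send_rows(
  motion="0 0.032 -0.039 0 0 0 2.1;0 0.032 -0.039 0 0 0 2.1;0 0.032 -0.039 0 0 0 2.1;0 0.032 -0.039 0 0 0 2.1;0 0.032 -0.039 0 0 0 2.1",
)

```text
clock: 1.35
position: [0.5594, 0.1863, 0.362]
ee_rot: [-0.038, -3.141, 0.0]
force: [0.1, -0.6, 0.7]
width: 0.999
gripper_force: 0.0
```

send_rows(
  motion="0 0.032 -0.039 0 0 0 2.1;0 0.032 -0.039 0 0 0 2.1;0 0.032 -0.039 0 0 0 2.1;0 0 0 0 0 0 2.1;0 0 0 0 0 0 0",
)

```text
clock: 1.98
position: [0.6544, 0.071, 0.3616]
ee_rot: [0.19, -3.135, -0.001]
force: [-0.2, 0.6, -0.5]
width: 1.0
gripper_force: 0.0
```

```bash
cat >> h.py <<'E'
def report(p,P):
    for c,k in masks(p).items():
        k=k&np.isfinite(P[...,2])
        nn,lab,st,ce=cv2.connectedComponentsWithStats(k.astype(np.uint8))
        for i in range(1,nn):
            if st[i,4]>100:
                Q=P[lab==i]; print(c,ce[i].round(),st[i,4],*[np.percentile(Q,q,axis=0).round(4) for q in(1,50,99)])
E
python3 - <<'E'
from h import *
from cell import arm
print(arm.observe()["position"])
p,P=grab("wrist","w1"); report(p,P)
E
```

```text
[0.65435531 0.07103287 0.36163345]
yellow [211.  22.] 441 [ 0.5131 -0.0572  0.1011] [ 0.5213 -0.0398  0.1241] [ 0.5285 -0.0335  0.1264]
yellow [279. 204.] 623 [0.671  0.0222 0.1059] [0.6729 0.0382 0.1527] [0.6822 0.0499 0.1828]
yellow [263. 245.] 1668 [0.6712 0.0208 0.2081] [0.6824 0.0357 0.2293] [0.7007 0.0498 0.2312]
red [294. 116.] 56540 [ 0.4838 -0.095   0.0921] [0.5934 0.0484 0.0999] [0.733  0.1715 0.1017]
```

View pics/w1.png

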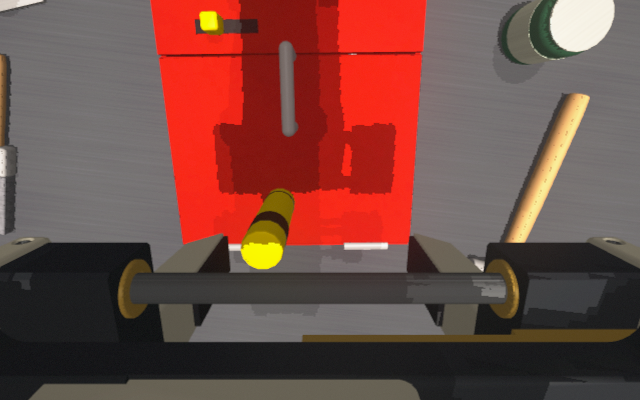

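The wrist view is turned, with image up towards the robot. It shows the canister top at (263,249), the handle from (287,45) to (290,130) and the knob at (208,20). Both fingers are at the bottom, clear on either side.

```bash
python3 - <<'E'
from h import *
p,P=load("w1"); Z=P[...,2]
m=masks(p)['yellow']; m[:100]=0
k=m&(Z>.224); Q=P[k]; r=cv2.minEnclosingCircle((Q[:,:2]*1e4).astype(np.float32)); print("can",r, Q.mean(0), len(Q))
Q=P[30:145,260:320].reshape(-1,3); Q=Q[(Q[:,2]>.144)&(Q[:,2]<.158)]; v=cv2.fitLine(Q[:,:2].astype(np.float32),cv2.DIST_L2,0,.01,.01).ravel(); print("handle",np.percentile(Q,[2,50,98],axis=0),np.degrees(np.arctan(v[1]/v[0])))
m=masks(p)['yellow']; m[100:]=0; Q=P[m&(Z>.12)]; print("knob",Q.mean(0),len(Q),np.percentile(Q,[2,98],axis=0))
E
```

```text
can ((6862.79345703125, 350.7060241699219), 156.701171875) [0.68516164 0.03519634 0.22937808] 1363
handle [[0.534802   0.02700648 0.14543562]
 [0.56970829 0.03555697 0.14979945]
 [0.60809537 0.04414034 0.15180961]] 7.554948
knob [ 0.52088256 -0.04115482  0.12430426] 350 [[ 0.51326227 -0.04896669  0.12091361]
 [ 0.52839241 -0.03394812  0.1263692 ]]
```

send_rows(
  motion="0 0.032 -0.0365 0 0 0 0;0 0 0 -0.04 0 0 0;0 0 0 -0.04 0 0 0;0 0 0 -0.031 0 0 0;0 0 0 0 0 0 0",
)

```text
clock: 2.65
position: [0.6849, 0.0359, 0.249]
ee_rot: [0.193, -3.131, -0.001]
force: [-0.8, 0.1, 0.8]
width: 0.997
gripper_force: 0.0
```

send_rows(
  motion="0.6 0 0 0 0 0 0;0.8 0 0 0 0 0 0;0.8 0 0 0 0 0 0;0.8 0 0 0 0 0 0",
)

```text
clock: 3.15
position: [0.6869, 0.0341, 0.2519]
ee_rot: [-0.19, 3.135, 0.0]
force: [-0.3, 0.4, 0.6]
width: 0.612
gripper_force: 0.0
```

send_rows(
  motion="0.8 0 0 0 0 0 0;0.8 0 0 0 0 0 0;0.8 0 0 0 0 0 0",
)

```text
clock: 3.52
position: [0.6867, 0.0341, 0.2512]
ee_rot: [0.19, -3.136, -0.0]
force: [0.7, -1.2, -1.3]
width: 0.344
gripper_force: 20.0
```

send_rows(
  motion="0.8 0 0 0.02 0 0 0;0.8 0 0 0.05 0 0 0;0.8 -0.018 -0.049 0 0 0 0;0.8 -0.018 -0.049 0 0 0 0;0.8 -0.018 -0.049 0 0 0 0",
)

```text
clock: 4.15
position: [0.6318, -0.1143, 0.3211]
ee_rot: [0.191, -3.135, 0.0]
force: [0.5, -0.1, -1.8]
width: 0.343
gripper_force: 20.0
```

send_rows(
  motion="0.8 -0.018 -0.049 0 0 0 0;0.8 -0.018 -0.049 0 0 0 0;0.8 -0.018 -0.049 0 0 0 0;0.8 -0.018 -0.049 0 0 0 0;0.8 0 0 0 0 0 0",
)

```text
clock: 4.78
position: [0.5575, -0.3146, 0.3212]
ee_rot: [0.177, -3.135, 0.004]
force: [-0.2, -0.2, -2.3]
width: 0.343
gripper_force: 20.0
```

```bash
python3 - <<'E'
from h import *
from cell import arm
s=arm.observe();print(s["position"],s["width"],s["gripper_force"])
p,P=grab("wrist","w2"); report(p,P)
E
```

```text
[ 0.55746758 -0.31461093  0.3212181 ] 0.34317920722351264 19.984616339206696
yellow [621. 182.] 505 [ 0.5121 -0.0515  0.1053] [ 0.5184 -0.0475  0.1234] [ 0.5274 -0.0361  0.1263]
yellow [317. 212.] 1548 [ 0.5416 -0.3286  0.1751] [ 0.5435 -0.3157  0.2253] [ 0.5523 -0.3011  0.253 ]
yellow [318. 260.] 1549 [ 0.5417 -0.3279  0.2766] [ 0.5434 -0.3151  0.2891] [ 0.5519 -0.3008  0.2998]
yellow [318. 317.] 1892 [ 0.5564 -0.3271  0.2984] [ 0.563  -0.3126  0.2998] [ 0.5712 -0.299   0.3011]
red [557. 205.] 15972 [ 0.4926 -0.104   0.0021] [ 0.5542 -0.0782  0.0991] [0.6281 0.0231 0.1015]
red [540. 322.] 2092 [ 0.5253 -0.2707  0.0912] [ 0.6799 -0.0586  0.0998] [ 0.7057 -0.0291  0.354 ]
blue [313.  94.] 1263 [ 0.4523 -0.3504  0.0346] [ 0.4729 -0.3293  0.0772] [ 0.4985 -0.3045  0.0814]
blue [ 30. 198.] 5587 [ 0.5614 -0.6837  0.0016] [ 0.631  -0.6473  0.0295] [ 0.6811 -0.6141  0.0838]
```

View pics/w2.png

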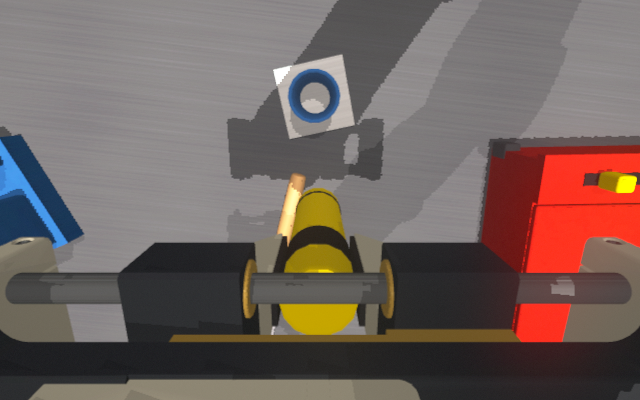

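The held canister hangs at (318,260), and the holder tube rim is centred at about (314,95) with a clear bore.

```bash
python3 - <<'E'
from h import *
from scipy.optimize import least_squares
p,P=load("w2"); Z=P[...,2]; m=masks(p)
sub=np.zeros(Z.shape,bool); sub[50:135,265:360]=1
Q=P[sub&m['blue']&(Z>.076)]
f=lambda v:np.hypot(Q[:,0]-v[0],Q[:,1]-v[1])-v[2]
r=least_squares(f,[.475,-.33,.02],loss='soft_l1',f_scale=.002); print("rim",r.x,len(Q),Q[:,2].max(), cv2.minEnclosingCircle((Q[:,:2]*1e4).astype(np.float32)))
k=m['yellow'].copy(); k[:185]=0;k[:,:270]=0;k[:,370:]=0; Q=P[k&(Z<.296)&(Z>.17)]
def g(v):
    return np.hypot(Q[:,0]-v[0]-v[2]*(Q[:,2]-.17),Q[:,1]-v[1]-v[3]*(Q[:,2]-.17))-.016
r=least_squares(g,[.557,-.315,0,0],loss='soft_l1',f_scale=.001); print("can bottom xy, tilt",r.x,np.std(r.fun),len(Q))
E
python3 -c "
from cell import arm;s=arm.observe();print(s['position'],s['ee_rot'],s['dq'].round(3))"
```

```text
rim [ 0.47573616 -0.32728786  0.02205229] 710 0.0824399078799517 ((4755.4873046875, -3274.3828125), 244.11273193359375)
can bottom xy, tilt [ 0.55791556 -0.31362458  0.00157038  0.00436815] 0.00023108710030634523 2765
[ 0.5591731  -0.31134104  0.32102726] [ 1.82889496e-01 -3.13537637e+00  8.14347115e-04] [-0.044  0.    -0.05  -0.001 -0.016  0.001 -0.012]
```

send_rows(
  motion="0.8 -0.043 -0.009 0 0 0 0;0.8 -0.042 -0.009 0 0 0 0;0.8 0 0 -0.035 0 0 0;0.8 0 0 -0.03 0 0 0;0.8 0 0 0 0 0 0",
)

```text
clock: 5.45
position: [0.4753, -0.3247, 0.2543]
ee_rot: [0.193, -3.132, -0.005]
force: [0.3, -0.0, -2.0]
width: 0.343
gripper_force: 20.0
```

send_rows(
  motion="0.8 0 0 0 0 0 0;0.8 0 0 0 0 0 0",
)

```text
clock: 5.7
position: [0.4765, -0.327, 0.2576]
ee_rot: [-0.191, 3.134, -0.002]
force: [-0.0, -0.4, -1.6]
width: 0.346
gripper_force: 20.0
```

send_rows(
  motion="0.8 -0.0005 0 -0.015 0 0 0;0.8 0 0 -0.01 0 0 0;0.8 0 0 -0.01 0 0 0;0.8 0 0 0 0 0 0",
)

```text
clock: 6.2
position: [0.4749, -0.3271, 0.2202]
ee_rot: [0.19, -3.135, -0.0]
force: [0.0, -0.4, -2.1]
width: 0.345
gripper_force: 20.0
```

send_rows(
  motion="0.8 0 0 -0.01 0 0 0;0.8 0 0 -0.01 0 0 0;0.8 0 0 -0.01 0 0 0;0.8 0 0 -0.01 0 0 0;0.8 0 0 0 0 0 0",
)

```text
clock: 6.82
position: [0.475, -0.3271, 0.1804]
ee_rot: [0.19, -3.135, -0.0]
force: [0.5, -2.2, -2.6]
width: 0.343
gripper_force: 20.0
```

send_rows(
  motion="0.8 0 0 -0.008 0 0 0;0.8 0 0 -0.008 0 0 0;0.8 0 0 -0.004 0 0 0;0.8 0 0 0 0 0 0",
)

```text
clock: 7.32
position: [0.4751, -0.3271, 0.1608]
ee_rot: [0.19, -3.135, 0.0]
force: [0.5, -3.2, -4.6]
width: 0.343
gripper_force: 20.0
```

send_rows(
  motion="0.8 0 0 -0.003 0 0 0;0.8 0 0 -0.002 0 0 0;0.8 0 0 0 0 0 0",
)

```text
clock: 7.7
position: [0.4752, -0.3271, 0.1562]
ee_rot: [-0.19, 3.136, -0.0]
force: [1.2, -3.6, -2.3]
width: 0.347
gripper_force: 20.0
```

send_rows(
  motion="0.8 0 0.0005 -0.002 0 0 0;0.8 0 0 -0.002 0 0 0;0.8 0 0 0 0 0 0",
)

```text
clock: 8.07
position: [0.4767, -0.3271, 0.155]
ee_rot: [-0.19, 3.132, -0.003]
force: [-2.6, 0.3, 22.1]
width: 0.349
gripper_force: 20.0
```

Contact with the floor: 22 N upward. Now I'll let go; the opening fingers have clear space on both sides.

send_rows(
  motion="0.5 0 0 0.003 0 0 0;0 0 0 0 0 0 0;0 0 0 0 0 0 0;0 0 0 0 0 0 0;0 0 0 0 0 0 0",
)

```text
clock: 8.7
position: [0.4751, -0.3262, 0.155]
ee_rot: [0.19, -3.135, -0.001]
force: [-0.3, 0.7, -0.3]
width: 0.84
gripper_force: 0.0
```

send_rows(
  motion="0 0 0 0 0 0 0;0 0 0 0.04 0 0 0;0 0 0 0.05 0 0 0;0 0 0 0.05 0 0 0;0 0.03 0.03 0 0 0 0",
)

```text
clock: 9.32
position: [0.5048, -0.3004, 0.3001]
ee_rot: [-0.179, 3.13, -0.008]
force: [1.6, -0.1, -0.2]
width: 1.001
gripper_force: 0.0
```

send_rows(
  motion="0 0.04 0.0 0 0 0 0;0 0 0 0 0 0 0;0 0 0 0 0 0 0",
)

```text
clock: 9.7
position: [0.5445, -0.2967, 0.2948]
ee_rot: [0.189, -3.135, -0.0]
force: [0.1, 0.0, 0.4]
width: 1.003
gripper_force: 0.0
```

```bash
python3 - <<'E'
from h import *
from cell import arm
s=arm.observe();print(s["position"],s["width"],s["gripper_force"])
p,P=grab("wrist","w3"); report(p,P)
p,P=grab("side","side1"); m=masks(p)['yellow']; m[:,:360]=0; Q=P[m&(P[...,2]>.05)]; print("top z",np.percentile(Q[:,2],[1,98]),Q.mean(0)); 
cv2.imwrite("pics/side1c.png",cv2.resize(p[120:350,230:440],None,fx=2,fy=2))
E
```

```text
[ 0.54448329 -0.29669093  0.29484892] 1.0027798016387017 0.0
yellow [288. 108.] 1440 [ 0.4613 -0.3402  0.1325] [ 0.4751 -0.3257  0.1347] [ 0.4897 -0.3113  0.1364]
yellow [617. 203.] 739 [ 0.512  -0.0516  0.1028] [ 0.5191 -0.0486  0.1213] [ 0.5274 -0.0361  0.1259]
red [554. 203.] 12091 [ 0.4911 -0.1042  0.0011] [ 0.5343 -0.0815  0.0981] [0.6235 0.0344 0.1015]
blue [297. 108.] 640 [ 0.452  -0.3511  0.0722] [ 0.4755 -0.3186  0.0793] [ 0.4986 -0.304   0.0815]
blue [ 14. 214.] 1665 [ 0.5918 -0.6608  0.0007] [ 0.6371 -0.6392  0.0173] [ 0.6616 -0.6229  0.0407]
top z [0.07413815 0.13698755] [ 0.46873527 -0.33380956  0.11655051]
```

View pics/side1c.png

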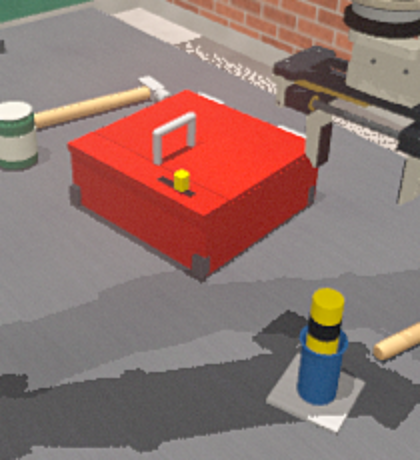

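The canister stands home in the tube, at about (320,330) in the crop, with its top at z 0.135; the lid is shut and the knob unmoved. Next, the handle.

send_rows(
  motion="0 0.0045 0.055 0 0 0 0;0 0.0045 0.055 0 0 0 0;0 0.0045 0.055 0 0 0 0;0 0.0045 0.055 0 0 0 0;0 0.0045 0.055 0 0 0 0",
)

```text
clock: 10.42
position: [0.567, -0.0205, 0.2956]
ee_rot: [-0.188, 3.135, -0.0]
force: [1.4, -0.6, -0.2]
width: 0.999
gripper_force: 0.0
```

send_rows(
  motion="0 0.004 0.0565 0 0 0 0;0 0 0 0 0 0 0;0 0 0 0 0 0 0;0 0 0 0 0 0 0",
)

```text
clock: 10.92
position: [0.5715, 0.0331, 0.2954]
ee_rot: [-0.186, 3.136, -0.001]
force: [0.8, -0.4, 0.6]
width: 0.996
gripper_force: 0.0
```

send_rows(
  motion="0.5 0 0.0015 -0.035 0 0 0;0.5 0 0 -0.035 0 0 0;0.5 0 0 -0.034 0 0 0;0.5 0 0 0 0 0 0",
  force=40,
)

```text
clock: 11.42
position: [0.5702, 0.035, 0.1893]
ee_rot: [0.187, -3.131, 0.001]
force: [-0.4, -0.0, 0.8]
width: 0.619
gripper_force: 0.0
```

send_rows(
  motion="0.95 0 0 0 0 0 0;0.95 0 0 0 0 0 0;0.95 0 0 0 0 0 0;0.95 0 0 0 0 0 0;0.95 0 0 0 0 0 0",
)

```text
clock: 12.05
position: [0.5723, 0.0338, 0.1918]
ee_rot: [-0.187, 3.135, -0.005]
force: [1.2, -8.5, 2.7]
width: 0.114
gripper_force: 40.0
```

send_rows(
  motion="0.95 0 -0.001 0.003 0 0 0;0.95 0 0 0.002 0 0 0;0.95 0 0 0 0 0 0;0.95 0 0 0 0 0 0",
)

```text
clock: 12.55
position: [0.5737, 0.0339, 0.1966]
ee_rot: [-0.188, 3.132, -0.003]
force: [9.1, -4.9, -7.0]
width: 0.117
gripper_force: 40.0
```

send_rows(
  motion="0.95 0.001 0 0.003 0 0 0;0.95 0 0 0.002 0 0 0;0.95 0 0 0 0 0 0;0.95 0 0 0 0 0 0",
)

```text
clock: 13.05
position: [0.5742, 0.0341, 0.1991]
ee_rot: [-0.189, 3.134, -0.004]
force: [17.1, -4.0, -30.0]
width: 0.116
gripper_force: 40.0
```

The lid rose about 7 mm and stopped at 30 N, against 3 N when free, so it is caught. I'll ease it down, let go, and go to the release.

send_rows(
  motion="0.95 -0.001 0 -0.005 0 0 0;0.95 0 0 -0.005 0 0 0;0.95 0 0 0 0 0 0;0.4 0 0 0 0 0 0;0.4 0 0 0 0 0 0",
)

```text
clock: 13.68
position: [0.5716, 0.036, 0.1913]
ee_rot: [-0.191, 3.136, 0.001]
force: [-0.3, 0.8, -0.0]
width: 0.285
gripper_force: 0.0
```

send_rows(
  motion="0.4 0 0 0 0 0 0;0.4 0 0 0 0 0 0;0.4 0 0 0.03 0 0 0;0.4 0 0 0.03 0 0 0;0.4 0 0 0 0 0 0",
)

```text
clock: 14.3
position: [0.5729, 0.0358, 0.2535]
ee_rot: [-0.19, 3.131, 0.001]
force: [-0.1, -0.5, 0.2]
width: 0.603
gripper_force: 0.0
```

send_rows(
  motion="0.4 -0.026 -0.038 0 0 0 0;0.4 -0.025 -0.038 0 0 0 0;0.4 0 0 0 0 0 0;0.4 0 0 0 0 0 0",
)

```text
clock: 14.8
position: [0.5208, -0.0398, 0.2509]
ee_rot: [0.19, -3.136, -0.001]
force: [-0.3, 1.3, 0.4]
width: 0.601
gripper_force: 0.0
```

send_rows(
  motion="0.4 0 -0.002 -0.035 0 0 0;0.4 0 0 -0.03 0 0 0;0.4 0 0 -0.012 0 0 0;0.4 0 0 0 0 0 0",
  force=15,
)

```text
clock: 15.3
position: [0.5207, -0.0416, 0.1737]
ee_rot: [0.192, -3.134, -0.0]
force: [0.6, 0.2, -0.5]
width: 0.599
gripper_force: 0.0
```

send_rows(
  motion="0.9 0 0 0 0 0 0;0.9 0 0 0 0 0 0;0.9 0 0 0 0 0 0;0.9 0 0 0 0 0 0",
)

```text
clock: 15.8
position: [0.5208, -0.0424, 0.1746]
ee_rot: [-0.19, 3.135, 0.0]
force: [-0.0, 0.7, -0.3]
width: 0.212
gripper_force: 0.0
```

send_rows(
  motion="0.9 0 0 0 0 0 0;0.9 -0.001 0.007 0 0 0 0;0.9 -0.001 0.007 0 0 0 0;0.9 -0.0005 0.006 0 0 0 0;0.9 0 0 0 0 0 0",
)

```text
clock: 16.42
position: [0.5184, -0.0237, 0.1745]
ee_rot: [-0.189, 3.135, -0.004]
force: [0.6, -8.9, 4.8]
width: 0.172
gripper_force: 15.0
```

send_rows(
  motion="0.9 -0.0005 0.003 0 0 0 0;0.9 0 0.001 0 0 0 0;0.9 0 0 0 0 0 0",
)

```text
clock: 16.8
position: [0.5182, -0.0233, 0.1745]
ee_rot: [-0.184, 3.135, -0.009]
force: [2.1, -20.4, 2.8]
width: 0.176
gripper_force: 15.0
```

send_rows(
  motion="0.9 0 0.002 0 0 0 0;0.9 0 0 0 0 0 0;0.3 0 -0.005 0 0 0 0;0.3 0 0 0 0 0 0;0.3 0 0 0 0 0 0",
)

```text
clock: 17.42
position: [0.5174, -0.0201, 0.174]
ee_rot: [0.193, -3.135, -0.001]
force: [0.4, 0.1, 0.2]
width: 0.448
gripper_force: 0.0
```

send_rows(
  motion="0.3 0 0 0 0 0 0;0.3 0 0 0.04 0 0 0;0.3 0 0 0.04 0 0 0;0.3 0.024 0.029 0 0 0 0;0.3 0.0285 0.0285 0 0 0 0",
)

```text
clock: 18.05
position: [0.5707, 0.0371, 0.2552]
ee_rot: [-0.19, 3.134, 0.001]
force: [1.2, -0.6, 0.0]
width: 0.698
gripper_force: 0.0
```

send_rows(
  motion="0.3 0 0 0 0 0 0;0.3 0 0 0 0 0 0",
)

```text
clock: 18.3
position: [0.5697, 0.0361, 0.2539]
ee_rot: [0.191, -3.135, 0.0]
force: [0.7, -0.7, 0.2]
width: 0.7
gripper_force: 0.0
```

```bash
python3 - <<'E'
from h import *
from cell import arm
s=arm.observe();print(s["position"],s["width"],s["gripper_force"])
p,P=grab("top","top1"); report(p,P)
for n in ("top0","top1"):
    p,P=load(n); m=masks(p)['yellow'];m[:,:315]=0;m[:,360:]=0; Q=P[m&(P[...,2]>.112)]; print(n,Q.mean(0),len(Q),np.argwhere(m).mean(0))
p,P=grab("wrist","w4"); report(p,P)
E
```

```text
[0.56971125 0.03605843 0.25385121] 0.7001096275762498 0.0
yellow [450. 250.] 142 [ 0.4642 -0.3395  0.1117] [ 0.4766 -0.3223  0.1342] [ 0.4888 -0.311   0.1391]
red [304. 181.] 4037 [ 0.4774 -0.1028 -0.0022] [0.6619 0.0356 0.0997] [0.7572 0.1785 0.5951]
blue [582. 183.] 2074 [ 0.5698 -0.7612  0.0206] [ 0.6607 -0.6785  0.1238] [ 0.7272 -0.6216  0.1344]
blue [609. 205.] 626 [ 0.5625 -0.7709  0.1103] [ 0.5978 -0.7234  0.1292] [ 0.6311 -0.6788  0.1351]
top0 [ 0.52169487 -0.04374906  0.12385816] 36 [228.57894737 336.05263158]
top1 [nan nan nan] 0 [nan nan]
yellow [240. 129.] 666 [ 0.5094 -0.0359  0.1007] [ 0.5168 -0.0208  0.1242] [ 0.525  -0.0139  0.1262]
red [320. 172.] 53071 [ 0.4776 -0.0975  0.006 ] [0.5422 0.0407 0.0998] [0.6225 0.1578 0.2579]
red [316. 320.] 5351 [ 0.5438 -0.023   0.0983] [0.6702 0.0461 0.0998] [0.6978 0.1208 0.2711]<stdin>:6: RuntimeWarning: Mean of empty slice.
  ret = um.true_divide(
```

View pics/w4.png

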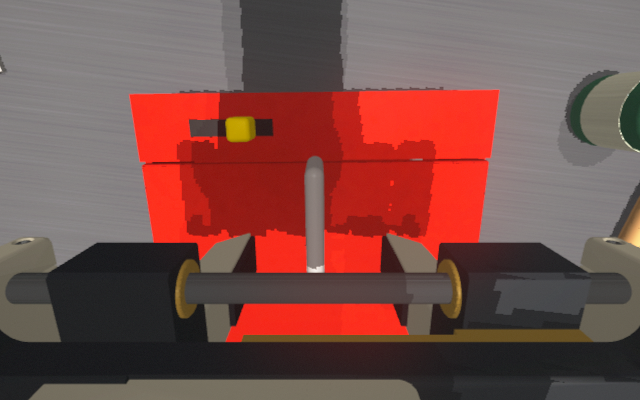

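The knob at (240,129) has moved about 20 mm to its stop, and the handle (315,210) lies centred between the fingers. I'll regrip it and lift.

send_rows(
  motion="0.4 0.002 -0.002 -0.03 0 0 0;0.5 0 0 -0.032 0 0 0;0.5 0 0 0 0 0 0;0.95 0 0 0 0 0 0;0.95 0 0 0 0 0 0",
  force=40,
)

```text
clock: 19.02
position: [0.5729, 0.034, 0.1937]
ee_rot: [-0.19, 3.134, 0.0]
force: [0.3, -0.0, 0.5]
width: 0.328
gripper_force: 0.0
```

send_rows(
  motion="0.95 0 0 0 0 0 0;0.95 0 0 0 0 0 0;0.95 0 0 0 0 0 0;0.95 0 0 0 0 0 0",
)

```text
clock: 19.52
position: [0.5725, 0.0337, 0.1928]
ee_rot: [-0.19, 3.135, -0.001]
force: [-1.0, -2.1, 6.1]
width: 0.116
gripper_force: 40.0
```

```bash
python3 - <<'E'
import numpy as np
from cell import arm
s=arm.observe(); print(s["position"].round(4),s["force"].round(1),s["width"],s["gripper_force"],s["joints"].round(2))
# shift per 5 deg of lid, tool tilted by k*lid about case +y; TCP is 47 mm behind grip along tool -z
yaw=np.radians(7.3); ex=np.array([np.cos(yaw),np.sin(yaw)])
def tcp(t,k):
    a=np.arctan2(.053,.165)+t; r=np.hypot(.165,.053)
    return np.array([-r*np.cos(a)+.047*np.sin(k*t), r*np.sin(a)+.047*np.cos(k*t)])
for k in (0.5,):
  for d in range(0,55,5):
    q=tcp(np.radians(d+5),k)-tcp(np.radians(d),k); print(d+5,(ex*q[0]).round(4),q[1].round(4))
print("axis for tilt per 2.5deg",2.5*np.array([-np.sin(yaw),np.cos(yaw)]))
E
```

```text
[0.5725 0.0337 0.1928] [-1.  -2.1  6.1] 0.11598314341906818 40.003169775009155 [-0.26  0.45  0.14  1.83 -0.08  0.87  1.62]
5 [0.0072 0.0009] 0.0141
10 [0.0084 0.0011] 0.0135
15 [0.0096 0.0012] 0.0128
20 [0.0107 0.0014] 0.012
25 [0.0117 0.0015] 0.0111
30 [0.0126 0.0016] 0.0101
35 [0.0135 0.0017] 0.0091
40 [0.0143 0.0018] 0.0079
45 [0.0149 0.0019] 0.0067
50 [0.0155 0.002 ] 0.0055
55 [0.0159 0.002 ] 0.0042
axis for tilt per 2.5deg [-0.31766152  2.47973611]
```

send_rows(
  motion="0.95 0.0036 0.0005 0.007 -0.16 1.24 0;0.95 0.0036 0.0004 0.007 -0.16 1.24 0;0.95 0.0042 0.0005 0.0068 -0.16 1.24 0;0.95 0.0042 0.0006 0.0067 -0.16 1.24 0;0.95 0 0 0 0 0 0",
)

```text
clock: 20.15
position: [0.5875, 0.0357, 0.219]
ee_rot: [0.185, -3.047, 0.01]
force: [0.4, -2.5, -5.3]
width: 0.119
gripper_force: 40.0
```

The lid is free now: 10 degrees open at about 5 N.

send_rows(
  motion="0.95 0.0048 0.0006 0.0064 -0.16 1.24 0;0.95 0.0048 0.0006 0.0064 -0.16 1.24 0;0.95 0.0054 0.0007 0.006 -0.16 1.24 0;0.95 0.0053 0.0007 0.006 -0.16 1.24 0;0.95 0 0 0 0 0 0",
)

```text
clock: 20.78
position: [0.6075, 0.0383, 0.2437]
ee_rot: [0.179, -2.96, 0.018]
force: [-2.1, -3.3, -4.3]
width: 0.116
gripper_force: 40.0
```

send_rows(
  motion="0.95 0.0058 0.0007 0.0056 -0.16 1.24 0;0.95 0.0059 0.0008 0.0055 -0.16 1.24 0;0.95 0.0063 0.0008 0.005 -0.16 1.24 0;0.95 0.0063 0.0008 0.0051 -0.16 1.24 0;0.95 0 0 0 0 0 0",
)

```text
clock: 21.4
position: [0.6318, 0.0415, 0.2651]
ee_rot: [0.174, -2.874, 0.026]
force: [-3.3, -3.4, -1.5]
width: 0.116
gripper_force: 40.0
```

send_rows(
  motion="0.95 0.0067 0.0009 0.0046 -0.16 1.24 0;0.95 0.0068 0.0008 0.0045 -0.16 1.24 0;0.95 0.0071 0.0009 0.004 -0.16 1.24 0;0.95 0.0072 0.0009 0.0039 -0.16 1.24 0;0.95 0 0 0 0 0 0",
)

```text
clock: 22.02
position: [0.6596, 0.0452, 0.2823]
ee_rot: [0.169, -2.787, 0.033]
force: [-3.1, -3.2, -0.2]
width: 0.116
gripper_force: 40.0
```

send_rows(
  motion="0.95 0.0074 0.001 0.0034 -0.16 1.24 0;0.95 0.0075 0.0009 0.0033 -0.16 1.24 0;0.95 0.0077 0.001 0.0028 -0.16 1.24 0;0.95 0.0078 0.001 0.0027 -0.16 1.24 0;0.95 0 0 0 0 0 0",
)

```text
clock: 22.65
position: [0.6903, 0.0492, 0.2947]
ee_rot: [0.164, -2.701, 0.04]
force: [-3.8, -2.1, 1.8]
width: 0.118
gripper_force: 40.0
```

send_rows(
  motion="0.95 0.0079 0.001 0.0021 -0.16 1.24 0;0.95 0.008 0.001 0.0021 -0.16 1.24 0;0.95 0 0 0 0 0 0;0.95 0 0 0 0 0 0;0.95 0 0 0 0 0 0",
)

```text
clock: 23.28
position: [0.7063, 0.0513, 0.299]
ee_rot: [0.161, -2.658, 0.044]
force: [-2.9, -2.7, -1.5]
width: 0.118
gripper_force: 40.0
```

```bash
python3 - <<'E'
from h import *
p,P=grab("side","side2"); report(p,P)
k=masks(p)['red']&(P[...,2]>.11); Q=P[k]; Q=Q[np.isfinite(Q).all(1)&(Q[:,2]<.35)]
c=np.median(Q,0); n=np.linalg.svd(Q[np.linalg.norm(Q-c,axis=1)<.12]-c,full_matrices=False)[2][2]; print("normal",n,np.degrees(np.arccos(abs(n[2]))),len(Q))
E
```

```text
yellow [393. 273.] 251 [ 0.4584 -0.3445  0.1118] [ 0.4687 -0.3341  0.1336] [ 0.4873 -0.3161  0.1372]
red [331. 197.] 8680 [ 0.4767 -0.1053  0.0017] [0.6364 0.0177 0.0758] [0.7484 0.1769 0.2563]
blue [390. 306.] 536 [ 0.4519 -0.3524  0.0096] [ 0.4604 -0.3422  0.0493] [ 0.4953 -0.3087  0.0815]
blue [608. 360.] 5144 [ 0.5571 -0.7191  0.008 ] [ 0.6281 -0.6715  0.1035] [ 0.6933 -0.6223  0.1321]
normal [-0.80789217 -0.10997588 -0.57897802] 54.621305730121406 2051
```

View pics/side2.png

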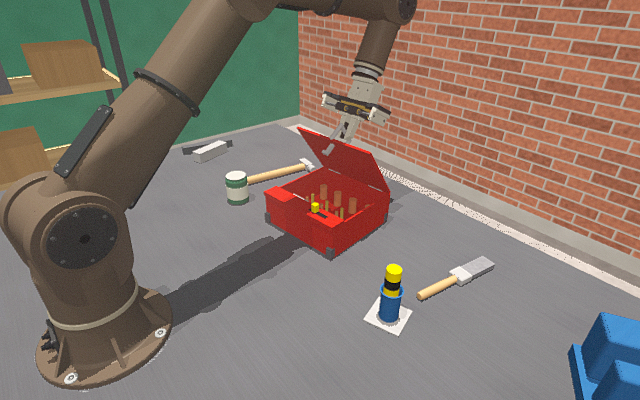

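The lid (345,160) stands open at about 55 degrees in the gripper's hold. The canister (393,280) is home in the tube, and the tin, hammer and brush are untouched.

```bash
python3 -c "
from cell import arm
s=arm.observe();print(s['gripper_force'],abs(s['dq']).max());print(arm.sign_off())"
```

```text
39.996739625930786 0.007831114434727724
the job is handed in; nothing more can be done
None
```

The job is handed in, verdict not reported: the canister is home in the tube and let go, the tug showed the lid was caught, the release was pushed fully over, and the lid is held open by its handle at about 55 degrees.

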